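Spring open the welding-tip tray with the release rod

TASK

Open the tray of contact tips in the small grey locker on the welding bench: take the release rod from its stand, push it straight down through the small hole in the locker's top and press the hidden spring latch, by feel and gently, until the tray springs out a little. Then put the rod back upright in its stand, fully down, and after that pull the tray by its tab all the way out and let go. Do not ram the rod against the locker or the latch, and leave the other things on the bench where they are.

Things in the scene. Friction and masses are not known exactly. Their poses are not given: they have to be found in the camera images.
- rod: Release rod, loose, upright in its stand at the start; about 120 g. Origin: centre of its lower tip, z up to the handle. Steel shaft 8 mm in diameter (rounded end), 0 to 105 mm; round guard 30 mm in diameter, 105 to 111 mm; square wooden handle 16 x 16 mm, 111 to 166 mm, faces along the rod's x and y. Fingertips pressing down bear on the guard.
- stand: Aluminium stand of the rod, fixed to the bench: block 60 x 60 mm, 50 mm high, on a foot 90 mm (x) by 60 mm. Origin at the centre of its underside, z up. It may stand left or right of the locker.
- socket (a point): Centre of the mouth of the stand's only hole, on the block's top, 50 mm above the bench. The hole is round, 12 mm wide, 45 mm deep, vertical, its edge chamfered by 2 mm. With the rod fully down in it, the rod's tip is 45 mm below this point (5 mm above the bench).
- locker: Grey steel consumables locker, fixed, 160 mm deep (x), 180 wide (y), 130 high. Origin: centre of its underside, z up; front with tray faces its own -x, roughly to the robot. Latch pad inside: gives at 3 N, then 0.6 N more per mm; it frees the tray when pushed in about 5 mm (6 N) and meets a hard stop at 7 mm; it returns when let go.
- access_hole (a point): Centre of the small hole in the locker's top, on the top surface (130 mm above the bench); locker frame x = -10, y = +30 mm. Round, vertical, 12 mm wide, through the 8 mm panel, edge chamfered 2 mm. The flat sprung pad of the latch lies under it, its surface somewhere 14 to 52 mm below the top surface: different each time, not measured.
- tray (a joint): How far the tray is out of the locker (m): 0 shut and latched, about 0.035 to 0.05 when it has sprung out, 0.095 all the way out at its stop. It slides along the locker's -x and stays where it is left; sliding takes about 1 N (more while moving fast).
- tab (a point): Middle of the upper edge of the tray's pull tab: a steel plate on the tray's front, 12 mm thick (locker's y), 36 mm long (locker's x), 32 mm high; it moves with the tray. With the tray shut, this point is 115 mm above the bench and, in the locker's frame, at x = -104 mm, y = 0. The tab can be pinched from above across its 12 mm; the tray's front panel begins 18 mm behind this point.
- tin: Bystander: upright closed metal tin, 66 mm in diameter, 110 mm high, on the other side of the locker from the stand. Origin at the centre of its underside.
- shoe_a: Bystander: steel horseshoe lying flat, about 120 x 120 mm, 10 mm thick, between the robot and the locker. Origin at its middle, underside.
- shoe_b: Bystander: another such horseshoe, at the left of the locker.
- nozzle: Bystander: copper nozzle standing on the locker's top near a rear corner, 22 mm in diameter, 45 mm high. Origin at the centre of its underside.
- spool: Bystander: wire spool lying flat at the right of the locker, 100 mm in diameter, 48 mm high. Origin at the centre of its underside.
Things that resemble listed ones, but are neither listed nor needed, are in the scene too. What is shaped like the stand but orange is not meant. There is more than one size of the rod; the job needs the smaller.

How it is judged (in metres and radians):
On the way, in this order (a step that is already met when the one before it is completed fails the run):
1. the tray springs out (over 20 mm) while the rod is down in the hole of the locker's top (value of joint tray above 0.02 m and z of rod in the frame of access_hole below -0.01 m and horizontal distance between rod and access_hole below 0.012 m), for 0.1 s.
2. the rod is back in its stand, fully down, and let go (z of rod in the frame of socket below -0.04 m and horizontal distance between rod and socket below 0.008 m and not (contact force between the fingers and rod above 0.1 N)), for 0.2 s.
3. the tray is pulled all the way out (value of joint tray above 0.088 m), for 0.2 s.
At the end, for the whole second after the job is handed in: The tray is all the way out (at least 88 of its 95 mm) and at rest; the rod stands upright (within 0.2 rad) in its stand, its tip at least 40 mm down the hole, at rest (value of joint tray above 0.088 m and velocity of joint tray below 0.01 m/s and z of rod in the frame of socket below -0.04 m and horizontal distance between rod and socket below 0.008 m and angle between rod's own z axis and vertical below 0.2 rad and linear speed of rod below 0.02 m/s); the robot touches nothing.
It fails at once if the rod is forced: more than 20 N between the rod and the locker or its latch (contact force between rod and locker above 20 N).
It fails at once if a bystander (tin, horseshoe, nozzle or spool) is moved by more than 30 mm (distance of any of tin, shoe_a, shoe_b, nozzle, spool from where it was at the start of the episode above 0.03 m).
It also fails if it takes over 72 s, if anything falls off the work surface, if the arm or the gripper's body presses on something with over 40 N, if the wrist force passes 120 N, or if a joint passes its speed limit or range.

ROBOT

A 6-joint arm with a two-finger parallel gripper is mounted at the origin on the work surface. World frame = base frame: x ahead of the robot, y to its left, z up, the work surface at z = 0. Lengths are in m, angles in degrees, forces in N, time in s.
With the tool pointing down it reaches from about 0.375 to 0.9 m from the base axis. Payload 3.1 kg.
Tool frame: the origin (TCP) lies at the very end of the fingers, on their centre line; the grasp point (between the pads) lies bot.grip_point_offset behind it (bot.grip_point_offset is the distance from the TCP to the grasp point, in m); z points along the fingers, y is the line along which they close (so a half turn about z gives the same grasp; the last joint's range is limited). The gripper opens to 87 mm and grips with 3 to 60 N. Pads are 19 mm wide; open, the fingers measure 117 mm over their backs; the gripper's body (75 mm by 190 mm) begins 51 mm behind the grasp point.
Start: joints at [-75.143, 30.224, 82.088, -0, 67.689, -10.227], TCP at [0.265, -0.566, 0.223] pointing down, gripper open.
Joint ranges: [-176.69, 176.69], [-43.24, 126.21], [12.49, 139.97], [-82, 262], [0, 151.66], [-163.58, 163.58]. Speed limits (degrees/s): [159.86, 159.86, 180, 180, 180, 180].

INTERFACE

Orientations are given as a 3x3 rotation matrix whose columns are the frame's x, y, z axes.
In Python, from rig import bot, viewer, ticket gives the robot as it stands.
- The arm moves only by the tool servo_tool, never from a script. Its argument "targets" is a list of rows, each an object with "offset": the shift along the tool's x, y, z in m, a list of three; "dr": the turn, a rotation vector about the tool's x, y, z in degrees, a list of three. In form: [{"offset": [x, y, z], "dr": [ax, ay, az]}, ...]. A call has 1 to 20 rows; each row is the pose to reach, as a shift and turn from the pose commanded when the call began, along the tool's axes at that moment; what a row does not reach only later rows make up. A row lasts 1/12 s, in which the tool goes at most 41.7 mm and 7.16 degrees, less where a joint would pass 70% of its speed; a pose out of reach is approached as far as the arm can. A call with a gripper value outside its range is refused whole. "gripper" is the gripper command: -1 is fully open, 1 is shut, values between are in proportion, set as the call begins (left out, the last holds). The fingers move at their own pace and stop on an object; the grip force is fixed at half the most. Time passes only in rows, so rows that repeat a pose let the fingers close. It gives the time, the measured TCP pose, the force, the opening and the grip force at its end, in the units of the state.
- bot.read_state(): the state, without advancing time (a new reading comes with each control period).
- viewer.capture(name): name is "scene" or "top" or "wrist"; returns a dict with "color" (480x640x3 uint8, red, green, blue), "camera_matrix" (3x3 intrinsics, pixels), "R" (3x3) and "t" (3): a world point X has camera coordinates R X + t. Camera axes: x right, y down, z forward; pixel columns grow to the right and rows downward; lengths in m; the calibration is good to about 2 mm. A picture is of the moment at which its call begins. There is no depth.
- ticket.hand_in(): hands the job in; it is judged then, once.
The state is a dict: "time_s": time; "joint_positions": joint angles; "qvel": joint speeds; "tau": joint torques, N m; "position": TCP position; "tcp_rot": TCP orientation; "force": force on the tool from outside, world axes, zero at the start; "moment": the same for the moment, N m; "opening": opening from 0.0 (shut) to 1.0 (fully open); "grasp_force": force on a finger pad.
Only numpy, scipy, OpenCV 4.12 (cv2) and the standard library are available. Lean on these libraries where they do the work, as an engineer would, in place of code of your own. Each camera call takes 0.05 s, during which the arm holds its last target. There are 200 camera calls.

## Working session

There is one attempt and no reset: what is moved stays moved. The work goes in short steps, Python scripts to look and compute and a tool call to move; the robot and the scene stay as the last step left them, time stands still between calls to the robot, and variables do not carry over. Pictures are saved under pics/ and viewed, at most 10 in all, crops included, and the job is handed in when it is done.

Besides the shell and the picture viewer there is one more tool, called after "Call:" as name(argument=value, ...), one argument or row to a line, values as JSON. servo_tool: Moves the arm, as the interface text tells. Its arguments: {"type":"object","properties":{"targets":{"type":"array"},"gripper":{"type":"number"}},"required":["targets"]}

```bash
ls; mkdir -p pics
cat > h.py <<'E'
import numpy as np, cv2
from rig import bot, viewer, ticket
def cap(n, f):
    c=viewer.capture(n); cv2.imwrite('pics/'+f,c['color'][:,:,::-1]); np.savez('pics/'+f+'.npz',K=c['camera_matrix'],R=c['R'],t=c['t']); return c
def load(f):
    d=np.load('pics/'+f+'.npz'); return d['K'],d['R'],d['t']
def pix2w(f,u,v,z):
    K,R,t=load(f); d=R.T@np.linalg.inv(K)@np.array([u,v,1.]); o=-R.T@t
    return o+d*(z-o[2])/d[2]
def w2pix(f,X):
    K,R,t=load(f); p=K@(R@np.array(X)+t); return p[:2]/p[2]
def tool(X):  # world TCP target -> tool-frame offset
    s=bot.read_state(); return np.array(s['tcp_rot']).T@(np.array(X)-np.array(s['position']))
E
python3 - <<'E'
from h import *
for n in('scene','top'):
    c=cap(n,n+'0.png'); print(n,-c['R'].T@c['t'])
print(bot.read_state(),bot.grip_point_offset)
E
```

```text
pics
scene [1.26834756 0.09545414 0.72323893]
top [0.37579285 0.00242471 1.22273454]
{'time_s': 0.1, 'joint_positions': array([-7.51430923e+01,  3.02747704e+01,  8.21483754e+01, -2.18296251e-05,
        6.76887137e+01, -1.02266712e+01]), 'qvel': array([ 0.02758249, -0.08994753, -0.19062955,  0.02193551, -0.00963197,
        0.04975401]), 'tau': array([-6.60322553e-05, -4.40982771e+01, -1.77152181e+01,  6.33910904e-02,
        5.33353246e-02, -5.02042269e-05]), 'position': array([ 0.26482587, -0.56540287,  0.22166107]), 'tcp_rot': array([[ 9.05690364e-01,  4.23939517e-01, -5.00926053e-04],
       [ 4.23939672e-01, -9.05688464e-01,  1.88695816e-03],
       [ 3.46273185e-04, -1.92136225e-03, -9.99998094e-01]]), 'force': array([-0.6211541 , -0.16257708, -0.44037803]), 'moment': array([ 0.00178418,  0.02464462, -0.04301798]), 'grasp_force': 0.0, 'opening': 0.9967081230960503} 0.0187
```

View pics/scene0.png

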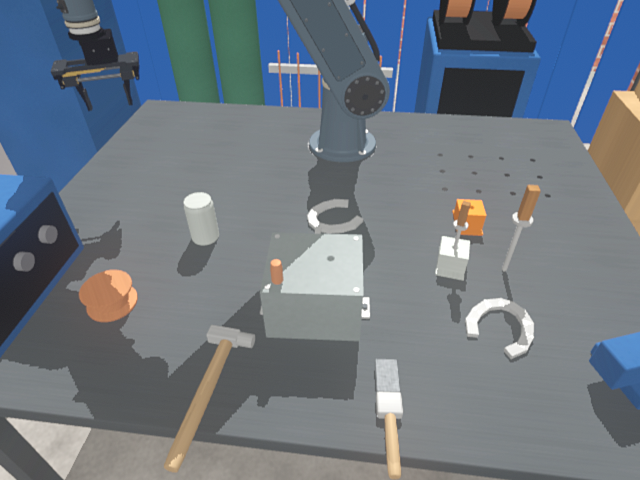

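View pics/top0.png

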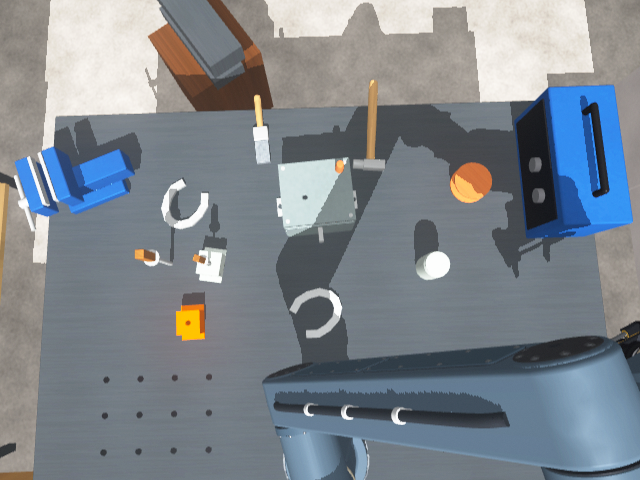

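The candidates:
- **Rods:** the small rod is in the aluminium stand (scene 460,225; top 200,259). The larger rod (scene 525,215; top 147,256) is a decoy.
- **Stands:** the grey stand is at scene (453,258), top (210,263). The orange one (scene 470,217; top 190,322) is not meant.
- **Locker:** its hole is at scene (331,258), top (305,197), and the tab is at top (321,235).

I choose the small rod in the grey stand and will check it in a close crop.

Run:
```python
from h import *
im=cv2.imread('pics/top0.png')[150:300,130:370]
cv2.imwrite('pics/c1.png',cv2.resize(im,None,fx=3.3,fy=3.3,interpolation=cv2.INTER_CUBIC))
f='top0.png'
print('hole',pix2w(f,305,197,.13)); print('tab',pix2w(f,321,235,.115)); print('stand',pix2w(f,210,262,.05)); print('handle',pix2w(f,199,259,.171))
f='scene0.png'
print('hole',pix2w(f,331,258,.13)); print('guard',pix2w(f,460,225,.113)); print('handletop',pix2w(f,464,205,.171))
```

```text
hole [0.65281173 0.0311871  0.13      ]
tab [ 0.55840773 -0.00563557  0.115     ]
stand [0.50671366 0.28608734 0.05      ]
handle [0.50107135 0.28274636 0.171     ]
hole [0.65420962 0.03432517 0.13      ]
guard [0.50560743 0.28972573 0.113     ]
handletop [0.51353503 0.28558147 0.171     ]
```

View pics/c1.png

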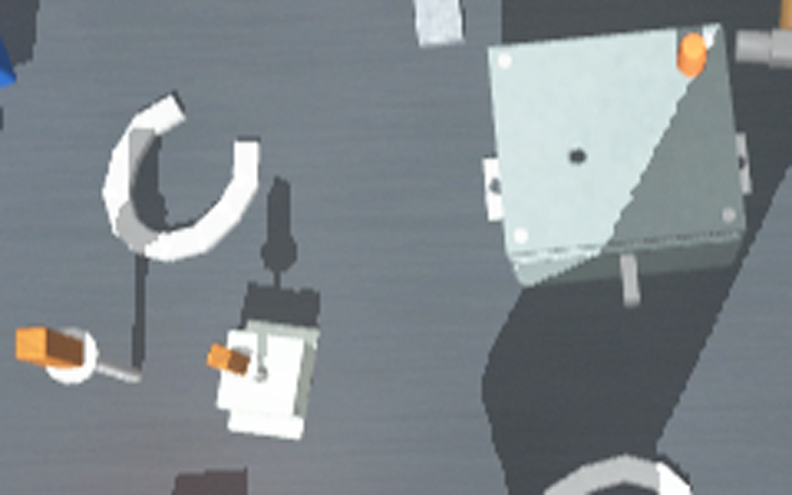

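The crop confirms the choice: the small rod stands in the grey stand, with the shaft at its hole (crop 261,372) and the handle end at (216,356). The larger rod is free-standing at (75,355). The locker hole is at (577,156), the tab at (628,280), and the locker yaw is about +5°. I'll move above the rod for a close look.

Call:
servo_tool(
  targets=[
    {"offset":[0.0,0.0,-0.08],"dr":[0,0,0]},
    {"offset":[0.0,0.0,-0.08],"dr":[0,0,0]},
    {"offset":[0.58,-0.67,-0.08],"dr":[0,0,-65]},
    {"offset":[0.58,-0.67,-0.08],"dr":[0,0,-65]},
    {"offset":[0.58,-0.67,-0.08],"dr":[0,0,-65]},
    {"offset":[0.58,-0.67,-0.08],"dr":[0,0,-65]},
    {"offset":[0.58,-0.67,-0.08],"dr":[0,0,-65]},
    {"offset":[0.58,-0.67,-0.08],"dr":[0,0,-65]},
    {"offset":[0.58,-0.67,-0.08],"dr":[0,0,-65]},
    {"offset":[0.58,-0.67,-0.08],"dr":[0,0,-65]},
    {"offset":[0.58,-0.67,-0.08],"dr":[0,0,-65]},
    {"offset":[0.58,-0.67,-0.08],"dr":[0,0,-65]},
    {"offset":[0.58,-0.67,-0.08],"dr":[0,0,-65]},
    {"offset":[0.58,-0.67,-0.08],"dr":[0,0,-65]},
    {"offset":[0.58,-0.67,-0.08],"dr":[0,0,-65]},
    {"offset":[0.58,-0.67,-0.08],"dr":[0,0,-65]},
    {"offset":[0.58,-0.67,-0.08],"dr":[0,0,-65]},
    {"offset":[0.58,-0.67,-0.08],"dr":[0,0,-65]},
    {"offset":[0.58,-0.67,-0.08],"dr":[0,0,-65]},
    {"offset":[0.58,-0.67,-0.08],"dr":[0,0,-65]},
  ],
)

```text
time_s: 1.77
position: [0.4689, 0.1579, 0.3023]
tcp_rot: [[-0.002, 1.0, -0.001], [1.0, 0.002, -0.0], [-0.0, -0.001, -1.0]]
force: [1.1, -0.4, -0.0]
opening: 1.005
grasp_force: 0.0
```

Call:
servo_tool(
  targets=[
    {"offset":[0.1,0.03,0],"dr":[0,0,0]},
    {"offset":[0.1,0.03,0],"dr":[0,0,0]},
    {"offset":[0.1,0.03,0],"dr":[0,0,0]},
    {"offset":[0.1,0.03,0],"dr":[0,0,0]},
    {"offset":[0.1,0.03,0],"dr":[0,0,0]},
    {"offset":[0.1,0.03,0],"dr":[0,0,0]},
  ],
)

```text
time_s: 2.27
position: [0.4983, 0.2549, 0.3019]
tcp_rot: [[-0.002, 1.0, -0.002], [1.0, 0.002, -0.001], [-0.001, -0.002, -1.0]]
force: [-0.3, -1.0, -0.2]
opening: 0.999
grasp_force: 0.0
```

Run:
```python
from h import *
c=cap('wrist','w1.png'); print(-c['R'].T@c['t'],c['R'])
s=bot.read_state(); print(s['position'],s['qvel'].round(1),s['force'],s['joint_positions'].round(1))
```

```text
[0.49876756 0.32172561 0.46319056] [[ 0.99999619  0.00198216 -0.00192172]
 [ 0.0023942  -0.96923084  0.24614193]
 [-0.0013747  -0.24614559 -0.96923189]]
[0.4983706  0.25454364 0.30215264] [-0.7 -0.4 -0.   0.2 -0.2  0. ] [-0.8153337  -0.22686857 -0.59180516] [15.6 20.3 85.7 -0.  74.  15.6]
```

View pics/w1.png

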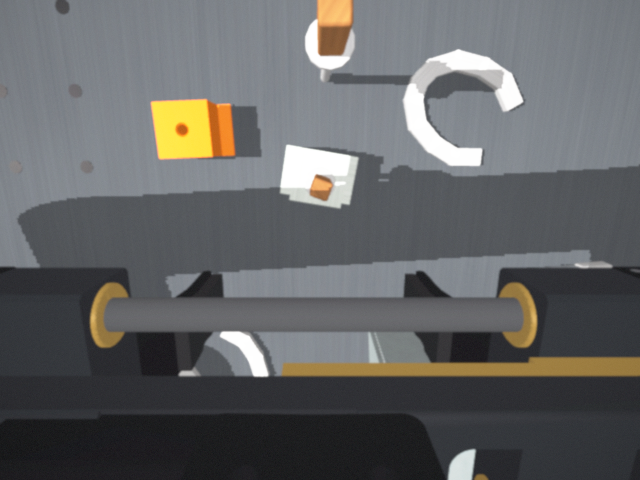

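The wrist view shows the grey stand at (320,175) with the small wooden handle at (321,187), and the orange block at (185,130). I'll enlarge it for the handle's yaw.

Run:
```python
from h import *
im=cv2.imread('pics/w1.png')[135:215,265:375]
cv2.imwrite('pics/c2.png',cv2.resize(im,None,fx=7,fy=7,interpolation=cv2.INTER_CUBIC))
```

```text
(no output)
```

View pics/c2.png

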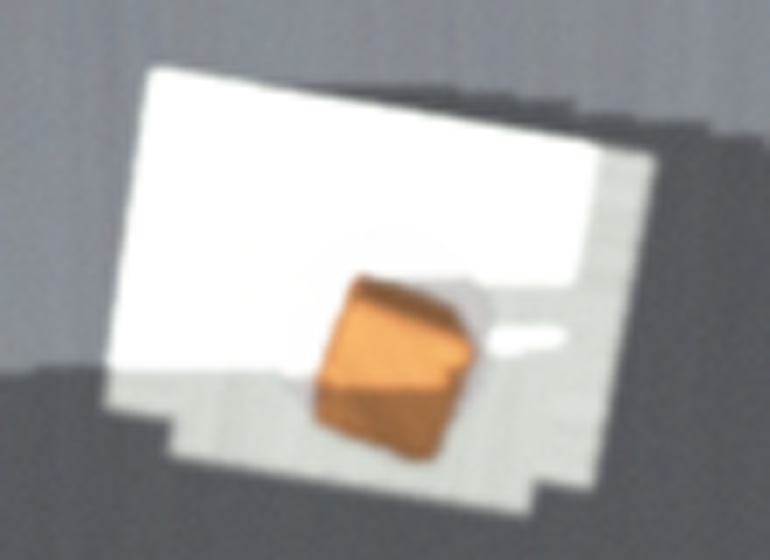

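Run:
```python
from h import *
f='w1.png'
P=[pix2w(f,265+a/7,135+b/7,.171) for a,b in((355,298),(470,350),(432,460),(316,420))]
print(np.round(P,4),np.mean(P,0))
for i in range(4):
    d=P[(i+1)%4]-P[i]; print(np.linalg.norm(d),np.degrees(np.arctan2(d[1],d[0])))
print('socket',pix2w(f,319.1,178.9,.05))
for a,b in((170,455),(530,515)): print(pix2w(f,265+a/7,135+b/7,.05))
```

```text
[[0.5003 0.2999 0.171 ]
 [0.5136 0.294  0.171 ]
 [0.5094 0.2812 0.171 ]
 [0.4959 0.2859 0.171 ]] [0.50479573 0.29022596 0.171     ]
0.014534815073892425 -23.928086190197227
0.01342585441160169 -108.40348934909015
0.01429461255526597 161.09772797351437
0.01470174744157632 72.27163732174066
socket [0.50483478 0.28932029 0.05      ]
[0.47058505 0.26518271 0.05      ]
[0.53011828 0.25534289 0.05      ]
```

Handle centre is about (0.505, 0.290) with faces at −19.5°. The socket is at about (0.505, 0.289), so the rod is upright. I'll align first, then descend.

Call:
servo_tool(
  targets=[
    {"offset":[0.0355,0.0065,0],"dr":[0,0,19.5]},
    {"offset":[0.0355,0.0065,0],"dr":[0,0,19.5]},
    {"offset":[0.0355,0.0065,0],"dr":[0,0,19.5]},
    {"offset":[0.0355,0.0065,0.1],"dr":[0,0,19.5]},
    {"offset":[0.0355,0.0065,0.1],"dr":[0,0,19.5]},
    {"offset":[0.0355,0.0065,0.1],"dr":[0,0,19.5]},
    {"offset":[0.0355,0.0065,0.1],"dr":[0,0,19.5]},
    {"offset":[0.0355,0.0065,0.1],"dr":[0,0,19.5]},
    {"offset":[0.0355,0.0065,0.1],"dr":[0,0,19.5]},
    {"offset":[0.0355,0.0065,0.1],"dr":[0,0,19.5]},
  ],
)

```text
time_s: 3.15
position: [0.5072, 0.2912, 0.2049]
tcp_rot: [[0.333, 0.943, 0.005], [0.943, -0.333, 0.002], [0.003, 0.004, -1.0]]
force: [-0.6, 0.3, 0.5]
opening: 1.001
grasp_force: 0.0
```

Run:
```python
from h import *
cap('wrist','w2.png')
s=bot.read_state(); print(s['position'],s['tcp_rot'],s['qvel'].round(1),s['force'],s['joint_positions'].round(1))
print(tool([.505,.290,.118]))
f='w2.png'
for z in(.116,.171): print(w2pix(f,[.505,.29,z]))
```

```text
[0.50695759 0.29132394 0.20477601] [[ 0.33300319  0.94291629  0.00421236]
 [ 0.94292163 -0.33301156  0.00145151]
 [ 0.00277141  0.00348857 -0.99999007]] [ 0.3  0.1  0.4 -0.  -0.2 -0. ] [ 0.58135143 -0.12500001 -0.15506462] [18.9 28.2 89.3  0.  62.2 38.4]
[-0.00214075 -0.00170768  0.08676498]
[309.97972618 248.18661328]
[309.46659122 273.35430094]
```

View pics/w2.png

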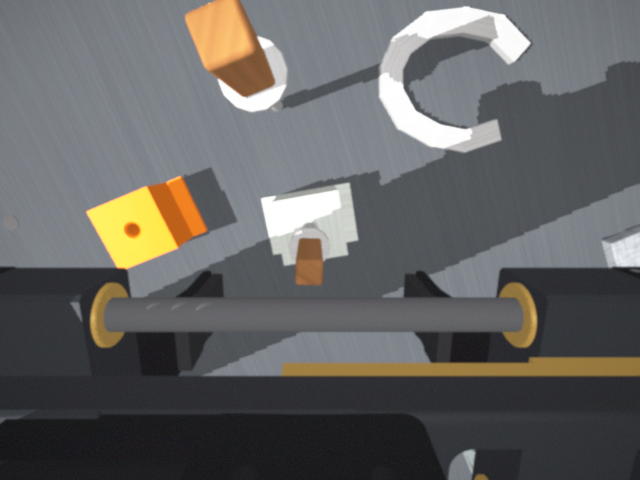

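The handle at (309,273) is square to the fingers and matches the prediction. I'll descend and close.

Call:
servo_tool(
  targets=[
    {"offset":[-0.002,-0.0017,0.04],"dr":[0,0,0]},
    {"offset":[-0.002,-0.0017,0.07],"dr":[0,0,0]},
    {"offset":[-0.002,-0.0017,0.083],"dr":[0,0,0]},
    {"offset":[-0.002,-0.0017,0.085],"dr":[0,0,0]},
    {"offset":[-0.002,-0.0017,0.085],"dr":[0,0,0]},
    {"offset":[-0.002,-0.0017,0.085],"dr":[0,0,0]},
    {"offset":[-0.002,-0.0017,0.085],"dr":[0,0,0]},
  ],
)

```text
time_s: 3.78
position: [0.5048, 0.2905, 0.1195]
tcp_rot: [[0.332, 0.943, 0.004], [0.943, -0.332, 0.001], [0.003, 0.003, -1.0]]
force: [1.2, 0.4, 0.1]
opening: 0.994
grasp_force: 0.0
```

Call:
servo_tool(
  targets=[
    {"offset":[0,0,0],"dr":[0,0,0]},
    {"offset":[0,0,0],"dr":[0,0,0]},
    {"offset":[0,0,0],"dr":[0,0,0]},
    {"offset":[0,0,0],"dr":[0,0,0]},
    {"offset":[0,0,0],"dr":[0,0,0]},
    {"offset":[0,0,0],"dr":[0,0,0]},
    {"offset":[0,0,0],"dr":[0,0,0]},
    {"offset":[0,0,0],"dr":[0,0,0]},
    {"offset":[0,0,0],"dr":[0,0,0]},
    {"offset":[0,0,0],"dr":[0,0,0]},
  ],
  gripper=1,
)

```text
time_s: 4.62
position: [0.5032, 0.2899, 0.1175]
tcp_rot: [[0.332, 0.943, -0.0], [0.943, -0.332, -0.0], [-0.0, -0.0, -1.0]]
force: [0.2, 0.3, 0.8]
opening: 0.324
grasp_force: 0.0
```

Call:
servo_tool(
  targets=[
    {"offset":[0,0,0],"dr":[0,0,0]},
    {"offset":[0,0,0],"dr":[0,0,0]},
    {"offset":[0,0,0],"dr":[0,0,0]},
    {"offset":[0,0,0],"dr":[0,0,0]},
    {"offset":[0,0,0],"dr":[0,0,0]},
  ],
)

```text
time_s: 5.03
position: [0.5032, 0.2898, 0.1176]
tcp_rot: [[0.332, 0.943, 0.0], [0.943, -0.332, -0.0], [-0.0, 0.0, -1.0]]
force: [0.1, -1.0, -0.2]
opening: 0.178
grasp_force: 30.0
```

Gripped (opening 15.5 mm, 30 N). The rod tip is 112.6 mm below the TCP. I'll lift straight up.

Call:
servo_tool(
  targets=[
    {"offset":[0,0,-0.01],"dr":[0,0,0]},
    {"offset":[0,0,-0.025],"dr":[0,0,0]},
    {"offset":[0,0,-0.045],"dr":[0,0,0]},
    {"offset":[0,0,-0.07],"dr":[0,0,0]},
    {"offset":[0,0,-0.1],"dr":[0,0,0]},
    {"offset":[0,0,-0.13],"dr":[0,0,0]},
    {"offset":[0,0,-0.155],"dr":[0,0,0]},
    {"offset":[0,0,-0.17],"dr":[0,0,0]},
    {"offset":[0,0,-0.17],"dr":[0,0,0]},
    {"offset":[0,0,-0.17],"dr":[0,0,0]},
  ],
)

```text
time_s: 5.87
position: [0.5032, 0.29, 0.2885]
tcp_rot: [[0.332, 0.943, 0.002], [0.943, -0.332, 0.001], [0.001, 0.001, -1.0]]
force: [-0.7, -0.6, -2.1]
opening: 0.18
grasp_force: 30.0
```

Call:
servo_tool(
  targets=[
    {"offset":[-0.015,0.018,0],"dr":[0,0,0]},
    {"offset":[-0.035,0.041,0],"dr":[0,0,0]},
    {"offset":[-0.055,0.065,0],"dr":[0,0,0]},
    {"offset":[-0.075,0.088,0],"dr":[0,0,0]},
    {"offset":[-0.095,0.112,0],"dr":[0,0,0]},
    {"offset":[-0.115,0.135,0],"dr":[0,0,0]},
    {"offset":[-0.135,0.159,0],"dr":[0,0,0]},
    {"offset":[-0.155,0.182,0],"dr":[0,0,0]},
    {"offset":[-0.175,0.206,0],"dr":[0,0,0]},
    {"offset":[-0.187,0.22,0],"dr":[0,0,0]},
    {"offset":[-0.1926,0.2266,0],"dr":[0,0,0]},
    {"offset":[-0.1926,0.2266,0],"dr":[0,0,0]},
    {"offset":[-0.1926,0.2266,0],"dr":[0,0,0]},
    {"offset":[-0.1926,0.2266,0],"dr":[0,0,0]},
  ],
)

```text
time_s: 7.03
position: [0.6517, 0.0347, 0.2871]
tcp_rot: [[0.331, 0.944, -0.002], [0.944, -0.331, 0.001], [0.0, -0.002, -1.0]]
force: [0.2, -0.1, -1.8]
opening: 0.182
grasp_force: 30.0
```

Run:
```python
from h import *
for n in('wrist','scene','top'): cap(n,n+'3.png')
s=bot.read_state(); print(s['position'],s['tcp_rot'].round(3),s['qvel'].round(1),s['force'],s['moment'])
p=s['position']
f='wrist3.png'; print('tip pred',w2pix(f,p-[0,0,.1126]),'hole pred',w2pix(f,[.653,.033,.13]))
f='scene3.png'; u=w2pix(f,p-[0,0,.1126]); print('tip scene',u)
a=cv2.imread('pics/wrist3.png')[60:300,200:440]; b=cv2.imread('pics/scene3.png')[150:300,255:405]
cv2.imwrite('pics/c3.png',np.hstack([cv2.resize(a,(400,400),interpolation=cv2.INTER_CUBIC),cv2.resize(b,(400,400),interpolation=cv2.INTER_CUBIC)]))
```

```text
[0.65218908 0.03457128 0.28778922] [[ 0.331  0.944 -0.   ]
 [ 0.944 -0.331  0.   ]
 [ 0.    -0.    -1.   ]] [-0.3 -0.1 -0.4 -0.2 -0.  -0. ] [-0.59791055 -0.07354548 -1.71444787] [-0.03591468 -0.07011424  0.02313855]
tip pred [313.60318769 237.74139257] hole pred [315.08958806 227.2377298 ]
tip scene [331.4841962  239.29766509]
```

View pics/c3.png

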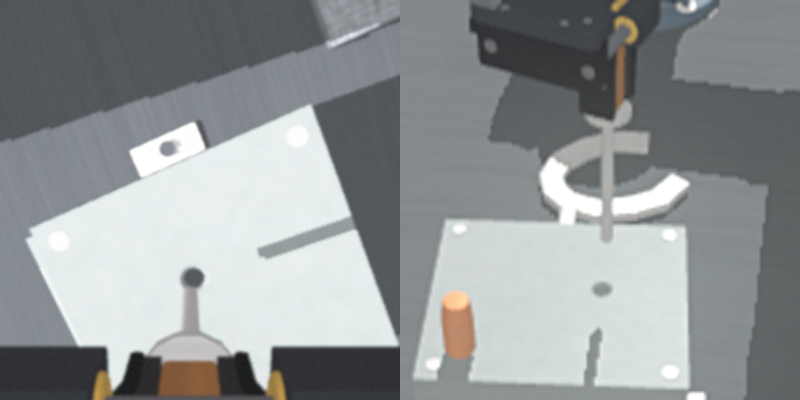

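Run:
```python
from h import *
g=cv2.imread('pics/wrist3.png',0)
print(g[216:250,302:328])
f='wrist3.png'
for z,r in((.13,.008),(.122,.006)):
    print([w2pix(f,[.653+r*np.cos(a),.033+r*np.sin(a),z]).round(1).tolist() for a in np.arange(4)*np.pi/2])
p=np.array([.65219,.03457]); print(w2pix(f,[*p,.1752]),w2pix(f,[*p,.20]))
```

```text
[[234 234 234 233 234 233 234 234 234 235 233 233 235 234 234 234 234 235
  235 235 235 235 235 236 236 235]
 [234 233 234 234 234 234 233 234 234 234 233 234 233 234 233 234 235 234
  234 234 235 235 235 236 235 236]
 [234 234 234 234 234 234 234 234 233 233 232 230 230 229 229 230 232 232
  233 233 234 234 234 234 235 235]
 [234 234 234 234 235 235 234 234 233 229 225 220 214 213 214 220 225 231
  233 232 233 232 234 234 235 235]
 [233 234 234 233 234 233 233 230 225 214 200 192 182 171 173 186 206 220
  228 233 234 234 234 234 234 235]
 [234 235 235 234 234 234 231 224 208 184 166 146 131 123 122 131 150 177
  209 229 235 236 235 234 234 234]
 [235 234 235 234 234 232 228 209 181 155 128 106  98  96  95  96 103 125
  166 213 232 237 236 234 235 234]
 [234 234 234 233 234 231 218 187 154 124 100  91  90  90  88  90  89  96
  121 170 219 236 238 235 234 234]
 [234 234 234 233 233 227 206 168 135 103  85  88  88  89  90  89  88  89
   95 133 197 232 238 236 234 234]
 [234 234 235 234 231 222 190 156 123  95  87  89  89  90  88  90  89  90
   91 110 169 222 238 237 235 234]
 [234 233 
[... 2092 characters left out ...]
13 192 173 161 158 157 154 155 157 176 211
  229 233 233 232 234 233 233 233]
 [233 233 232 234 233 233 229 211 189 171 160 157 154 156 156 156 172 205
  228 232 233 232 233 232 233 233]
 [233 233 234 234 233 233 227 212 188 170 160 157 157 157 155 155 169 205
  228 233 233 233 233 233 233 234]
 [233 234 234 234 234 232 226 211 188 169 161 158 157 156 156 156 166 204
  229 232 233 233 233 233 233 233]
 [233 234 233 234 234 232 225 208 186 169 161 156 158 155 155 156 167 204
  228 233 234 233 233 232 233 232]]
[[323.4, 224.4], [312.2, 219.0], [306.8, 230.1], [318.0, 235.4]]
[[321.2, 223.3], [312.9, 219.4], [309.0, 227.5], [317.2, 231.4]]
[313.60482267 237.74577072] [313.55749962 245.94356609]
```

Wrist crop: the hole is at px (315,227) and the tip at px (314,235). Measured edges put the tip about 2 mm past the prediction along tool x, and the scene view agrees. The correction is about −2.8 mm in tool x and +0.8 mm in tool y, then down to 3 mm above the top.

Call:
servo_tool(
  targets=[
    {"offset":[-0.0028,0.0008,0],"dr":[0,0,0]},
    {"offset":[-0.0028,0.0008,0.01],"dr":[0,0,0]},
    {"offset":[-0.0028,0.0008,0.025],"dr":[0,0,0]},
    {"offset":[-0.0028,0.0008,0.037],"dr":[0,0,0]},
    {"offset":[-0.0028,0.0008,0.041],"dr":[0,0,0]},
    {"offset":[-0.0028,0.0008,0.042],"dr":[0,0,0]},
    {"offset":[-0.0028,0.0008,0.042],"dr":[0,0,0]},
    {"offset":[-0.0028,0.0008,0.042],"dr":[0,0,0]},
    {"offset":[-0.0028,0.0008,0.042],"dr":[0,0,0]},
  ],
)

```text
time_s: 7.93
position: [0.6533, 0.0299, 0.2464]
tcp_rot: [[0.332, 0.943, 0.002], [0.943, -0.332, -0.0], [0.0, 0.002, -1.0]]
force: [-0.5, 0.3, -1.0]
opening: 0.18
grasp_force: 30.0
```

Run:
```python
from h import *
for n in('wrist','scene'): cap(n,n+'4.png')
s=bot.read_state(); print(s['position'],s['force'])
p=s['position']; print(p[2]-.1126)
a=cv2.imread('pics/wrist4.png')[170:270,260:360]; b=cv2.imread('pics/scene4.png')[225:285,300:360]
cv2.imwrite('pics/c4.png',np.hstack([cv2.resize(a,(400,400),interpolation=cv2.INTER_CUBIC),cv2.resize(b,(400,400),interpolation=cv2.INTER_CUBIC)]))
```

```text
[0.65315241 0.0299437  0.24637593] [-0.48255462  0.96329719 -0.32235503]
0.13377592849926745
```

View pics/c4.png

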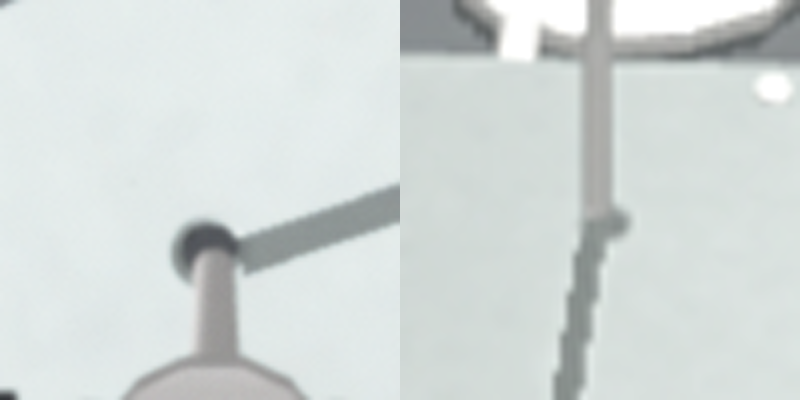

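The tip is about 1.5 mm off in tool y and 1 mm in tool x (wrist crop: tip 214,262; hole 207,256). I'll correct that and ease into the chamfer.

Call:
servo_tool(
  targets=[
    {"offset":[0.0014,-0.0014,0],"dr":[0,0,0]},
    {"offset":[0.0014,-0.0014,0],"dr":[0,0,0]},
    {"offset":[0.0014,-0.0014,0.001],"dr":[0,0,0]},
    {"offset":[0.0014,-0.0014,0.002],"dr":[0,0,0]},
    {"offset":[0.0014,-0.0014,0.003],"dr":[0,0,0]},
    {"offset":[0.0014,-0.0014,0.004],"dr":[0,0,0]},
    {"offset":[0.0014,-0.0014,0.005],"dr":[0,0,0]},
    {"offset":[0.0014,-0.0014,0.0055],"dr":[0,0,0]},
    {"offset":[0.0014,-0.0014,0.0055],"dr":[0,0,0]},
    {"offset":[0.0014,-0.0014,0.0055],"dr":[0,0,0]},
  ],
)

```text
time_s: 8.87
position: [0.6519, 0.0318, 0.24]
tcp_rot: [[0.332, 0.943, -0.0], [0.943, -0.332, 0.0], [0.0, -0.0, -1.0]]
force: [-0.1, 0.2, -1.4]
opening: 0.183
grasp_force: 30.0
```

Run:
```python
from h import *
s=bot.read_state(); print(s['position'],s['position'][2]-.1126,s['force'])
```

```text
[0.65185274 0.03179727 0.23998117] 0.127381169249416 [-0.06564044  0.20622608 -1.41949918]
```

Tip is at 0.1274 (2.6 mm inside the chamfer) with no force. I'll continue slowly.

Call:
servo_tool(
  targets=[
    {"offset":[0,0,0.0005],"dr":[0,0,0]},
    {"offset":[0,0,0.001],"dr":[0,0,0]},
    {"offset":[0,0,0.0015],"dr":[0,0,0]},
    {"offset":[0,0,0.002],"dr":[0,0,0]},
    {"offset":[0,0,0.0025],"dr":[0,0,0]},
    {"offset":[0,0,0.003],"dr":[0,0,0]},
    {"offset":[0,0,0.003],"dr":[0,0,0]},
  ],
)

```text
time_s: 9.45
position: [0.6518, 0.0318, 0.2369]
tcp_rot: [[0.332, 0.943, -0.0], [0.943, -0.332, 0.0], [-0.0, -0.0, -1.0]]
force: [0.9, -0.8, -1.1]
opening: 0.179
grasp_force: 30.0
```

Call:
servo_tool(
  targets=[
    {"offset":[0,0,0.0005],"dr":[0,0,0]},
    {"offset":[0,0,0.001],"dr":[0,0,0]},
    {"offset":[0,0,0.0015],"dr":[0,0,0]},
    {"offset":[0,0,0.002],"dr":[0,0,0]},
    {"offset":[0,0,0.0025],"dr":[0,0,0]},
    {"offset":[0,0,0.003],"dr":[0,0,0]},
    {"offset":[0,0,0.003],"dr":[0,0,0]},
  ],
)

```text
time_s: 10.03
position: [0.6518, 0.0318, 0.2339]
tcp_rot: [[0.332, 0.943, -0.0], [0.943, -0.332, 0.0], [-0.0, -0.0, -1.0]]
force: [-0.9, 0.3, -1.1]
opening: 0.177
grasp_force: 30.0
```

Call:
servo_tool(
  targets=[
    {"offset":[0,0,0.001],"dr":[0,0,0]},
    {"offset":[0,0,0.002],"dr":[0,0,0]},
    {"offset":[0,0,0.003],"dr":[0,0,0]},
    {"offset":[0,0,0.004],"dr":[0,0,0]},
    {"offset":[0,0,0.005],"dr":[0,0,0]},
    {"offset":[0,0,0.005],"dr":[0,0,0]},
    {"offset":[0,0,0.005],"dr":[0,0,0]},
  ],
)

```text
time_s: 10.62
position: [0.6518, 0.0318, 0.2289]
tcp_rot: [[0.332, 0.943, -0.0], [0.943, -0.332, 0.0], [-0.0, -0.0, -1.0]]
force: [0.9, -1.1, -0.9]
opening: 0.187
grasp_force: 30.0
```

Call:
servo_tool(
  targets=[
    {"offset":[0,0,0.0005],"dr":[0,0,0]},
    {"offset":[0,0,0.001],"dr":[0,0,0]},
    {"offset":[0,0,0.0015],"dr":[0,0,0]},
    {"offset":[0,0,0.002],"dr":[0,0,0]},
    {"offset":[0,0,0.0025],"dr":[0,0,0]},
    {"offset":[0,0,0.003],"dr":[0,0,0]},
    {"offset":[0,0,0.0035],"dr":[0,0,0]},
    {"offset":[0,0,0.004],"dr":[0,0,0]},
    {"offset":[0,0,0.004],"dr":[0,0,0]},
    {"offset":[0,0,0.004],"dr":[0,0,0]},
  ],
)

```text
time_s: 11.45
position: [0.6518, 0.0318, 0.225]
tcp_rot: [[0.332, 0.943, -0.0], [0.943, -0.332, 0.0], [-0.0, -0.0, -1.0]]
force: [0.7, 0.1, -1.8]
opening: 0.18
grasp_force: 30.0
```

Call:
servo_tool(
  targets=[
    {"offset":[0,0,0.0005],"dr":[0,0,0]},
    {"offset":[0,0,0.001],"dr":[0,0,0]},
    {"offset":[0,0,0.0015],"dr":[0,0,0]},
    {"offset":[0,0,0.002],"dr":[0,0,0]},
    {"offset":[0,0,0.0025],"dr":[0,0,0]},
    {"offset":[0,0,0.003],"dr":[0,0,0]},
    {"offset":[0,0,0.0035],"dr":[0,0,0]},
    {"offset":[0,0,0.004],"dr":[0,0,0]},
    {"offset":[0,0,0.0045],"dr":[0,0,0]},
    {"offset":[0,0,0.0045],"dr":[0,0,0]},
  ],
)

```text
time_s: 12.28
position: [0.6519, 0.0318, 0.2209]
tcp_rot: [[0.332, 0.943, 0.0], [0.943, -0.332, -0.0], [0.0, 0.0, -1.0]]
force: [-1.3, 0.3, 2.3]
opening: 0.18
grasp_force: 30.0
```

Contact: +3.6 N with the tip about 22 mm below the top. I'll press on in small steps.

Call:
servo_tool(
  targets=[
    {"offset":[0,0,0.0004],"dr":[0,0,0]},
    {"offset":[0,0,0.0008],"dr":[0,0,0]},
    {"offset":[0,0,0.0012],"dr":[0,0,0]},
    {"offset":[0,0,0.0016],"dr":[0,0,0]},
    {"offset":[0,0,0.002],"dr":[0,0,0]},
    {"offset":[0,0,0.0024],"dr":[0,0,0]},
    {"offset":[0,0,0.0024],"dr":[0,0,0]},
    {"offset":[0,0,0.0024],"dr":[0,0,0]},
  ],
)

```text
time_s: 12.95
position: [0.6519, 0.0318, 0.2183]
tcp_rot: [[0.332, 0.943, 0.0], [0.943, -0.332, 0.0], [0.0, 0.0, -1.0]]
force: [-1.0, 0.7, 4.4]
opening: 0.182
grasp_force: 30.0
```

Run:
```python
from h import *
F=[]
for i in range(4): cap('top','t5.png'); F.append(bot.read_state()['force'])
print(np.mean(F,0),bot.read_state()['position'])
a=cv2.imread('pics/top0.png',0).astype(int);b=cv2.imread('pics/t5.png',0).astype(int)
print(a[225:270,321]); print(b[225:270,321])
```

```text
[-1.81960958  0.16056613  5.01142425] [0.6519424  0.03179633 0.2183043 ]
[132 127 157 179 180 180 181 181 182 181 181 182 184 184 185 171 146 120
  91  77  78  79  77  79  79  77  80  78  78  80  78  77  79  78  77  76
  77  78  78  78  77  78  79  78  78]
[157 156 155 150 145 139 132 226 248 248 248 249 249 249 249 249 243 210
 152 120 120 120 122 122 122 120 122 122 122 121 119 119 122 120 118 119
 120 120 122 120 120 120 124 121 120]
```

Not sprung yet (tab unchanged) at about 6 N. I'll press another 0.8 mm.

Call:
servo_tool(
  targets=[
    {"offset":[0,0,0.0003],"dr":[0,0,0]},
    {"offset":[0,0,0.0006],"dr":[0,0,0]},
    {"offset":[0,0,0.0009],"dr":[0,0,0]},
    {"offset":[0,0,0.001],"dr":[0,0,0]},
    {"offset":[0,0,0.001],"dr":[0,0,0]},
    {"offset":[0,0,0.001],"dr":[0,0,0]},
  ],
)

```text
time_s: 13.65
position: [0.6519, 0.0318, 0.2171]
tcp_rot: [[0.332, 0.943, 0.0], [0.943, -0.332, 0.0], [0.0, 0.0, -1.0]]
force: [0.1, 0.9, 5.2]
opening: 0.178
grasp_force: 30.0
```

```bash
cat > tr.py <<'E'
from h import *
F=[]
for i in range(4): cap('top','t5.png'); F.append(bot.read_state()['force'])
print(np.mean(F,0),bot.read_state()['position'])
b=cv2.imread('pics/t5.png',0).astype(int); print(b[225:275,321])
E
python3 tr.py
```

```text
[-1.1746367   0.26575975  4.52744921] [0.65191437 0.03177132 0.21712069]
[158 155 154 151 145 141 133 225 248 248 248 249 249 249 249 249 243 208
 152 119 121 120 122 121 120 121 121 121 120 122 119 120 121 119 118 118
 120 121 122 120 122 122 123 123 122 118 120 120 120 120]
```

Call:
servo_tool(
  targets=[
    {"offset":[0,0,0.0003],"dr":[0,0,0]},
    {"offset":[0,0,0.0006],"dr":[0,0,0]},
    {"offset":[0,0,0.0008],"dr":[0,0,0]},
    {"offset":[0,0,0.0008],"dr":[0,0,0]},
    {"offset":[0,0,0.0008],"dr":[0,0,0]},
  ],
)

```text
time_s: 14.27
position: [0.6519, 0.0318, 0.2165]
tcp_rot: [[0.332, 0.943, 0.0], [0.943, -0.332, -0.0], [0.0, 0.0, -1.0]]
force: [-0.7, -0.3, 5.6]
opening: 0.185
grasp_force: 30.0
```

```bash
python3 tr.py
```

```text
[-0.67977151  0.97585476  5.02336187] [0.651915   0.03179598 0.21647536]
[158 154 153 151 144 140 132 226 248 248 248 249 249 249 249 249 243 208
 151 119 120 120 120 120 120 120 121 121 121 122 120 120 119 120 118 118
 120 120 121 121 121 121 123 123 120 121 121 122 121 121]
```

Call:
servo_tool(
  targets=[
    {"offset":[0,0,0.0003],"dr":[0,0,0]},
    {"offset":[0,0,0.0006],"dr":[0,0,0]},
    {"offset":[0,0,0.0008],"dr":[0,0,0]},
    {"offset":[0,0,0.0008],"dr":[0,0,0]},
    {"offset":[0,0,0.0008],"dr":[0,0,0]},
  ],
)

```text
time_s: 14.88
position: [0.6519, 0.0318, 0.216]
tcp_rot: [[0.332, 0.943, 0.0], [0.943, -0.332, 0.0], [0.0, 0.0, -1.0]]
force: [-1.3, 0.7, 5.8]
opening: 0.181
grasp_force: 30.0
```

```bash
python3 tr.py
```

```text
[-1.2749432   0.44062367  5.99852928] [0.65190809 0.0318008  0.21591583]
[158 155 155 150 144 140 135 191 241 248 248 248 249 249 249 250 243 209
 152 119 120 119 121 120 121 120 120 121 120 121 120 120 121 120 118 118
 120 121 121 121 120 121 123 122 120 120 120 119 121 121]
```

Call:
servo_tool(
  targets=[
    {"offset":[0,0,0.0002],"dr":[0,0,0]},
    {"offset":[0,0,0.0004],"dr":[0,0,0]},
    {"offset":[0,0,0.0005],"dr":[0,0,0]},
    {"offset":[0,0,0.0005],"dr":[0,0,0]},
    {"offset":[0,0,0.0005],"dr":[0,0,0]},
  ],
)

```text
time_s: 15.5
position: [0.652, 0.0318, 0.2151]
tcp_rot: [[0.332, 0.943, 0.0], [0.943, -0.332, 0.0], [0.0, 0.0, -1.0]]
force: [-0.6, 0.7, 5.5]
opening: 0.181
grasp_force: 30.0
```

```bash
python3 tr.py
```

```text
[-1.12559126  0.3289504   5.14341492] [0.6520122  0.0317897  0.21511546]
[158 156 153 149 144 139 133 160 184 183 182 183 181 180 181 182 171 194
 220 197 235 249 248 248 248 248 248 249 250 250 249 248 250 253 249 190
 133 119 120 121 121 121 122 123 121 121 121 120 122 120]
```

The tray sprang out: the tab edge moved from row 242 to 260. I'll lift the rod out straight, then go back over the stand.

Call:
servo_tool(
  targets=[
    {"offset":[0,0,0],"dr":[0,0,0]},
    {"offset":[0,0,-0.002],"dr":[0,0,0]},
    {"offset":[0,0,-0.006],"dr":[0,0,0]},
    {"offset":[0,0,-0.012],"dr":[0,0,0]},
    {"offset":[0,0,-0.02],"dr":[0,0,0]},
    {"offset":[0,0,-0.03],"dr":[0,0,0]},
    {"offset":[0,0,-0.04],"dr":[0,0,0]},
    {"offset":[0,0,-0.055],"dr":[0,0,0]},
    {"offset":[0,0,-0.07],"dr":[0,0,0]},
    {"offset":[0,0,-0.075],"dr":[0,0,0]},
    {"offset":[0,0,-0.075],"dr":[0,0,0]},
  ],
)

```text
time_s: 16.62
position: [0.6528, 0.0317, 0.2925]
tcp_rot: [[0.332, 0.943, 0.004], [0.943, -0.332, -0.001], [0.001, 0.004, -1.0]]
force: [0.5, -0.3, -1.4]
opening: 0.182
grasp_force: 30.0
```

Call:
servo_tool(
  targets=[
    {"offset":[0.015,-0.018,0],"dr":[0,0,0]},
    {"offset":[0.035,-0.041,0],"dr":[0,0,0]},
    {"offset":[0.055,-0.065,0],"dr":[0,0,0]},
    {"offset":[0.075,-0.088,0],"dr":[0,0,0]},
    {"offset":[0.095,-0.112,0],"dr":[0,0,0]},
    {"offset":[0.115,-0.135,0],"dr":[0,0,0]},
    {"offset":[0.135,-0.159,0],"dr":[0,0,0]},
    {"offset":[0.155,-0.182,0],"dr":[0,0,0]},
    {"offset":[0.175,-0.206,0],"dr":[0,0,0]},
    {"offset":[0.187,-0.219,0],"dr":[0,0,0]},
    {"offset":[0.1939,-0.226,0],"dr":[0,0,0]},
    {"offset":[0.1939,-0.226,0],"dr":[0,0,0]},
    {"offset":[0.1939,-0.226,0],"dr":[0,0,0]},
    {"offset":[0.1939,-0.226,0],"dr":[0,0,0]},
    {"offset":[0.1939,-0.226,0],"dr":[0,0,0]},
  ],
)

```text
time_s: 17.87
position: [0.504, 0.2886, 0.2899]
tcp_rot: [[0.334, 0.943, 0.0], [0.943, -0.334, -0.001], [-0.001, 0.0, -1.0]]
force: [0.5, 0.4, -0.4]
opening: 0.182
grasp_force: 30.0
```

Run:
```python
from h import *
F=[]
for i in range(3): cap('wrist','wrist6.png'); F.append(bot.read_state()['force'])
s=bot.read_state(); print(s['position'],np.mean(F,0)); print(tool([.5032,.2898,.165]))
```

```text
[0.50380697 0.28884836 0.2899725 ] [ 0.22769842  0.33698569 -1.48664855]
[ 0.00071238 -0.00089664  0.12497235]
```

Call:
servo_tool(
  targets=[
    {"offset":[0.0007,-0.0007,0.02],"dr":[0,0,0]},
    {"offset":[0.0007,-0.0007,0.05],"dr":[0,0,0]},
    {"offset":[0.0007,-0.0007,0.08],"dr":[0,0,0]},
    {"offset":[0.0007,-0.0007,0.105],"dr":[0,0,0]},
    {"offset":[0.0007,-0.0007,0.117],"dr":[0,0,0]},
    {"offset":[0.0007,-0.0007,0.122],"dr":[0,0,0]},
    {"offset":[0.0007,-0.0007,0.122],"dr":[0,0,0]},
    {"offset":[0.0007,-0.0007,0.122],"dr":[0,0,0]},
    {"offset":[0.0007,-0.0007,0.122],"dr":[0,0,0]},
  ],
)

```text
time_s: 18.77
position: [0.504, 0.2909, 0.1694]
tcp_rot: [[0.333, 0.943, 0.003], [0.943, -0.333, 0.001], [0.002, 0.002, -1.0]]
force: [-0.1, 0.1, -0.1]
opening: 0.182
grasp_force: 30.0
```

Run:
```python
from h import *
for n in('wrist','scene'): cap(n,n+'7.png')
s=bot.read_state(); print(s['position'],s['position'][2]-.1126,s['force']); print(tool([.5032,.2898,.1626]))
a=cv2.imread('pics/wrist7.png')[170:270,260:360]; u=w2pix('scene7.png',[.505,.289,.05]).astype(int); print(u)
b=cv2.imread('pics/scene7.png')[u[1]-40:u[1]+40,u[0]-40:u[0]+40]
cv2.imwrite('pics/c7.png',np.hstack([cv2.resize(a,(400,400),interpolation=cv2.INTER_CUBIC),cv2.resize(b,(400,400),interpolation=cv2.INTER_CUBIC)]))
```

```text
[0.50372162 0.29094471 0.16945607] 0.05685606525459369 [ 0.09349268  0.37731285 -1.33973403]
[-0.00126551 -0.00012703  0.0068535 ]
[453 246]
```

View pics/c7.png

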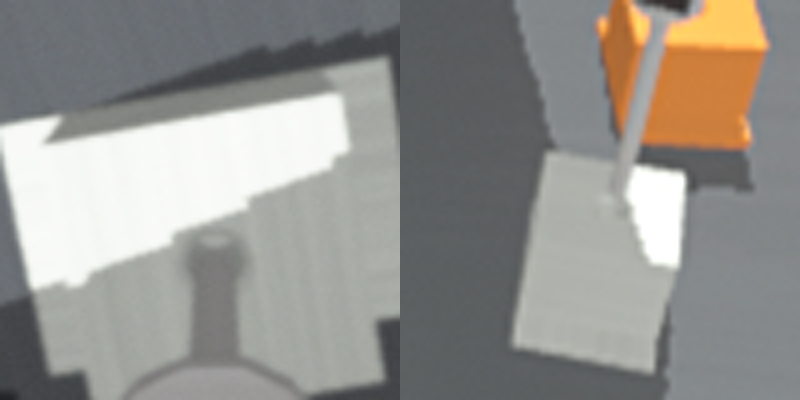

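The tip is over the stand's hole (crop 215,250 against a rim centred at about 215,258). I'll ease it in with a small trim.

Call:
servo_tool(
  targets=[
    {"offset":[-0.001,0,0.001],"dr":[0,0,0]},
    {"offset":[-0.001,0,0.003],"dr":[0,0,0]},
    {"offset":[-0.001,0,0.005],"dr":[0,0,0]},
    {"offset":[-0.001,0,0.006],"dr":[0,0,0]},
    {"offset":[-0.001,0,0.007],"dr":[0,0,0]},
    {"offset":[-0.001,0,0.008],"dr":[0,0,0]},
    {"offset":[-0.001,0,0.009],"dr":[0,0,0]},
    {"offset":[-0.001,0,0.009],"dr":[0,0,0]},
  ],
)

```text
time_s: 19.53
position: [0.5023, 0.2897, 0.1587]
tcp_rot: [[0.332, 0.943, -0.001], [0.943, -0.332, -0.0], [-0.0, -0.0, -1.0]]
force: [0.9, 0.4, -1.3]
opening: 0.185
grasp_force: 30.0
```

Call:
servo_tool(
  targets=[
    {"offset":[0,0,0.001],"dr":[0,0,0]},
    {"offset":[0,0,0.002],"dr":[0,0,0]},
    {"offset":[0,0,0.003],"dr":[0,0,0]},
    {"offset":[0,0,0.003],"dr":[0,0,0]},
    {"offset":[0,0,0.003],"dr":[0,0,0]},
  ],
)

```text
time_s: 19.95
position: [0.5024, 0.2897, 0.156]
tcp_rot: [[0.332, 0.943, -0.0], [0.943, -0.332, -0.0], [-0.0, -0.0, -1.0]]
force: [0.1, 0.0, -1.4]
opening: 0.178
grasp_force: 30.0
```

In the hole with no force. Continue down to about 1 mm off the bottom.

Call:
servo_tool(
  targets=[
    {"offset":[0,0.0005,0.003],"dr":[0,0,0]},
    {"offset":[0,0.0005,0.006],"dr":[0,0,0]},
    {"offset":[0,0.0005,0.01],"dr":[0,0,0]},
    {"offset":[0,0.0005,0.014],"dr":[0,0,0]},
    {"offset":[0,0.0005,0.018],"dr":[0,0,0]},
    {"offset":[0,0.0005,0.022],"dr":[0,0,0]},
    {"offset":[0,0.0005,0.026],"dr":[0,0,0]},
    {"offset":[0,0.0005,0.03],"dr":[0,0,0]},
    {"offset":[0,0.0005,0.033],"dr":[0,0,0]},
    {"offset":[0,0.0005,0.035],"dr":[0,0,0]},
    {"offset":[0,0.0005,0.0365],"dr":[0,0,0]},
    {"offset":[0,0.0005,0.0375],"dr":[0,0,0]},
    {"offset":[0,0.0005,0.0375],"dr":[0,0,0]},
    {"offset":[0,0.0005,0.0375],"dr":[0,0,0]},
  ],
)

```text
time_s: 21.12
position: [0.5029, 0.2896, 0.1186]
tcp_rot: [[0.332, 0.943, 0.0], [0.943, -0.332, 0.0], [0.0, 0.0, -1.0]]
force: [-0.9, 0.1, -1.9]
opening: 0.184
grasp_force: 30.0
```

Call:
servo_tool(
  targets=[
    {"offset":[0,0,0],"dr":[0,0,0]},
    {"offset":[0,0,0],"dr":[0,0,0]},
    {"offset":[0,0,0],"dr":[0,0,0]},
    {"offset":[0,0,0],"dr":[0,0,0]},
    {"offset":[0,0,0],"dr":[0,0,0]},
    {"offset":[0,0,0],"dr":[0,0,0]},
    {"offset":[0,0,-0.005],"dr":[0,0,0]},
    {"offset":[0,0,-0.02],"dr":[0,0,0]},
    {"offset":[0,0,-0.05],"dr":[0,0,0]},
    {"offset":[0,0,-0.085],"dr":[0,0,0]},
    {"offset":[0,0,-0.12],"dr":[0,0,0]},
    {"offset":[0,0,-0.15],"dr":[0,0,0]},
    {"offset":[0,0,-0.17],"dr":[0,0,0]},
    {"offset":[0,0,-0.17],"dr":[0,0,0]},
    {"offset":[0,0,-0.17],"dr":[0,0,0]},
  ],
  gripper=-0.1,
)

```text
time_s: 22.37
position: [0.5033, 0.2898, 0.2901]
tcp_rot: [[0.332, 0.943, 0.003], [0.943, -0.332, 0.001], [0.002, 0.003, -1.0]]
force: [-0.1, 0.1, 0.4]
opening: 0.553
grasp_force: 0.0
```

Run:
```python
from h import *
for n in('top','scene','wrist'): cap(n,n+'8.png')
print(bot.read_state()['position'],bot.read_state()['opening'])
# handle-coloured centroid (orange-brown), scene: compare with start
for f in('scene0.png','scene8.png'):
    h=cv2.cvtColor(cv2.imread('pics/'+f),cv2.COLOR_BGR2HSV); m=cv2.inRange(h,(5,90,60),(20,255,215)); m[:, :450]=0;m[:,470:]=0;m[:195]=0;m[230:]=0
    ys,xs=np.nonzero(m); print(f,len(xs),xs.mean(),ys.mean(),xs.min(),xs.max(),ys.min(),ys.max())
b=cv2.imread('pics/top8.png')
a=b[205:285,285:365]; c=cv2.imread('pics/scene8.png')[170:290,420:540]
cv2.imwrite('pics/c8.png',np.hstack([cv2.resize(a,(400,400),interpolation=cv2.INTER_CUBIC),cv2.resize(c,(400,400),interpolation=cv2.INTER_CUBIC)]))
```

```text
[0.5017341  0.28912009 0.28686071] 0.5508985609615217
scene0.png 302 461.8708609271523 213.76158940397352 452 469 200 229
scene8.png 314 460.93949044585986 214.70700636942675 452 469 200 229
```

View pics/c8.png

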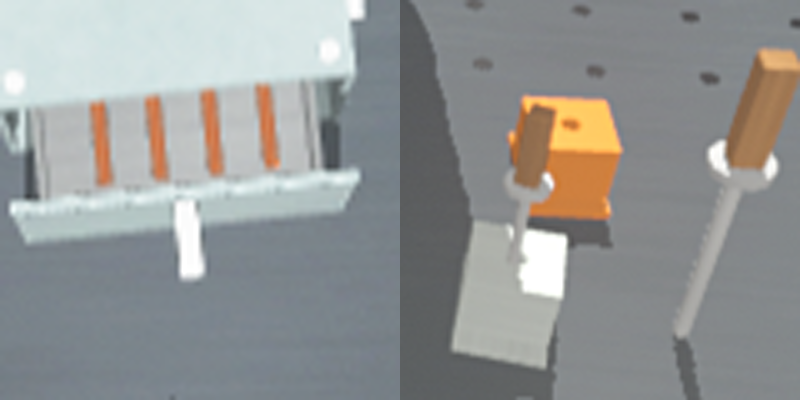

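The rod is back in the stand in its original pose (right crop: handle at 537,145, shaft at 515,250). The tray is out, with its tab at (188,240) in the left crop. Next I'll compute the tab position.

Run:
```python
from h import *
f='top8.png'; th=np.radians(5); ux=np.array([np.cos(th),np.sin(th),0])
t0=np.array([.562,-.0046,.115])
for d in(.035,.04,.045,.05):
    t=t0-ux*d; print(d,t.round(4),w2pix(f,t+.018*ux).round(1),w2pix(f,t-.018*ux).round(1),w2pix(f,t-.018*ux-[0,0,.032]).round(1))
print(pix2w(f,285+187/5,205+225/5,.115))
g=cv2.imread('pics/top8.png',0); print(g[238:264,316:330])
```

```text
0.035 [ 0.5271 -0.0077  0.115 ] [321.3 240.3] [323.1 254.6] [323.  256.1]
0.04 [ 0.5222 -0.0081  0.115 ] [321.6 242.3] [323.3 256.6] [323.2 258.1]
0.045 [ 0.5172 -0.0085  0.115 ] [321.8 244.3] [323.6 258.6] [323.5 260. ]
0.05 [ 0.5122 -0.009   0.115 ] [322.1 246.3] [323.8 260.6] [323.7 262. ]
[ 0.52074678 -0.00791012  0.115     ]
[[142 139 154 192 191 191 191 191 191 191 156 141 147 154]
 [142 144 156 191 191 192 192 191 192 193 182 148 149 161]
 [149 149 154 191 191 192 193 193 193 193 193 176 175 183]
 [177 177 176 192 172 181 174 187 188 197 203 213 214 220]
 [202 213 216 223 196 205 199 209 212 215 219 226 226 230]
 [220 227 228 233 227 227 238 237 231 228 222 224 215 218]
 [224 226 217 220 192 206 222 220 217 213 205 206 196 199]
 [204 207 197 192 230 240 237 242 171 192 191 190 191 192]
 [191 192 191 172 249 252 251 252 161 191 192 191 190 192]
 [192 192 191 175 248 250 250 251 194 191 191 190 191 191]
 [192 192 192 179 249 250 250 250 227 190 192 191 190 190]
 [192 191 191 186 250 251 251 251 245 176 176 168 167 163]
 [176 168 170 165 242 251 251 251 252 145 146 139 137 130]
 [145 138 138 134 223 251 251 251 251 125 131 131 130 131]
 [130 130 131 133 202 251 251 251 251 123 130 129 130 130]
 [128 127 131 132 177 252 251 251 251 136 130 129 130 129]
 [130 130 131 131 160 252 252 251 252 147 132 129 130 130]
 [128 129 130 129 143 252 252 251 252 167 132 131 131 131]
 [127 129 127 131 128 251 252 251 252 194 130 129 129 130]
 [129 130 130 132 132 252 252 252 251 215 129 129 131 129]
 [130 130 129 128 137 254 254 253 254 229 130 129 129 129]
 [127 128 128 127 135 251 250 250 250 212 130 130 127 128]
 [127 126 127 129 131 200 206 206 197 156 131 131 130 130]
 [129 129 130 130 128 142 144 143 129 131 131 130 131 130]
 [129 129 129 129 130 130 131 129 130 131 131 132 132 131]
 [129 129 129 129 130 131 129 131 131 130 131 131 130 131]]
```

Tab is at about (0.517, −0.0085) with the tray 45 mm out. I'll go above it with the fingers closing along the locker's y.

Call:
servo_tool(
  targets=[
    {"offset":[-0.278,0.11,0],"dr":[0,0,65.5]},
    {"offset":[-0.278,0.11,0],"dr":[0,0,65.5]},
    {"offset":[-0.278,0.11,0],"dr":[0,0,65.5]},
    {"offset":[-0.278,0.11,0],"dr":[0,0,65.5]},
    {"offset":[-0.278,0.11,0.06],"dr":[0,0,65.5]},
    {"offset":[-0.278,0.11,0.06],"dr":[0,0,65.5]},
    {"offset":[-0.278,0.11,0.06],"dr":[0,0,65.5]},
    {"offset":[-0.278,0.11,0.06],"dr":[0,0,65.5]},
    {"offset":[-0.278,0.11,0.06],"dr":[0,0,65.5]},
    {"offset":[-0.278,0.11,0.06],"dr":[0,0,65.5]},
    {"offset":[-0.278,0.11,0.06],"dr":[0,0,65.5]},
    {"offset":[-0.278,0.11,0.06],"dr":[0,0,65.5]},
    {"offset":[-0.278,0.11,0.06],"dr":[0,0,65.5]},
    {"offset":[-0.278,0.11,0.06],"dr":[0,0,65.5]},
    {"offset":[-0.278,0.11,0.06],"dr":[0,0,65.5]},
    {"offset":[-0.278,0.11,0.06],"dr":[0,0,65.5]},
  ],
)

```text
time_s: 23.85
position: [0.5143, -0.0087, 0.2288]
tcp_rot: [[0.996, 0.09, 0.0], [0.09, -0.996, -0.0], [0.0, 0.0, -1.0]]
force: [0.6, 0.4, 0.0]
opening: 0.55
grasp_force: 0.0
```

Run:
```python
from h import *
cap('wrist','wrist9.png')
s=bot.read_state(); print(s['position'],s['tcp_rot'].round(3),s['qvel'].round(1)); print(tool([.514,-.0088,.09]))
f='wrist9.png'; th=np.radians(5); ux=np.array([np.cos(th),np.sin(th),0]); t=np.array([.5172,-.0085,.115])
print(w2pix(f,t+.018*ux),w2pix(f,t),w2pix(f,t-.018*ux))
g=cv2.imread('pics/wrist9.png',0); u,v=w2pix(f,t).astype(int)
for r in range(max(v-30,0),min(v+31,480),5): print(r,g[r,u-24:u+26:2])
print(u)
```

```text
[ 0.51425931 -0.00878818  0.22877182] [[ 0.996  0.09   0.   ]
 [ 0.09  -0.996 -0.   ]
 [ 0.     0.    -1.   ]] [-0.2  0.1  0.1 -0.1 -0.   0.1]
[-3.17389567e-04 -3.51072828e-05  1.38771699e-01]
[313.19725612 211.2378504 ] [313.11902028 233.88545569] [313.04319737 255.83456869]
203 [113 114 113 114 113 114 111 111 111 113 112 114 116 112 113 113 112 115
 113 115 113 114 114 115 114]
208 [219 219 218 217 217 216 216 216 215 214 214 212 214 213 214 210 212 208
 207 205 203 203 200 199 196]
213 [229 229 225 224 224 224 222 223 228 231 230 231 231 231 231 229 228 228
 229 228 227 225 230 230 230]
218 [131 131 131 132 131 131 131 144 234 252 253 252 252 252 250 213 132 128
 129 130 130 130 129 129 128]
223 [132 131 131 129 130 130 129 144 237 252 253 253 252 252 250 206 134 130
 132 134 133 132 132 131 133]
228 [132 135 134 134 134 134 134 146 240 252 253 253 252 253 250 199 133 133
 133 134 136 132 135 133 134]
233 [135 136 131 134 134 132 134 149 242 253 253 253 253 253 250 186 135 133
 132 134 131 133 132 132 130]
238 [133 134 131 132 132 133 135 148 244 253 253 253 253 253 249 173 135 134
 135 133 135 133 133 134 133]
243 [133 133 134 134 133 135 134 150 244 253 253 253 253 253 248 166 133 133
 133 132 132 133 133 134 133]
248 [131 132 132 132 130 132 132 152 245 253 254 253 253 253 248 163 137 135
 136 136 136 136 134 133 135]
253 [131 132 134 133 133 133 133 155 247 253 253 253 253 253 247 158 132 131
 131 132 134 133 132 132 135]
258 [134 134 133 135 132 134 134 136 135 136 137 136 139 141 135 136 135 135
 136 135 135 137 137 136 136]
263 [133 134 131 132 133 132 132 131 132 133 132 131 130 131 132 132 134 133
 132 134 134 133 135 132 133]
313
```

The wrist camera has the tab at cols 304–320, rows 214–256, as predicted. I'll descend and pinch.

Call:
servo_tool(
  targets=[
    {"offset":[0,0,0.03],"dr":[0,0,0]},
    {"offset":[0,0,0.06],"dr":[0,0,0]},
    {"offset":[0,0,0.09],"dr":[0,0,0]},
    {"offset":[0,0,0.115],"dr":[0,0,0]},
    {"offset":[0,0,0.13],"dr":[0,0,0]},
    {"offset":[0,0,0.137],"dr":[0,0,0]},
    {"offset":[0,0,0.137],"dr":[0,0,0]},
    {"offset":[0,0,0.137],"dr":[0,0,0]},
  ],
)

```text
time_s: 24.57
position: [0.5147, -0.0092, 0.0919]
tcp_rot: [[0.996, 0.089, 0.001], [0.089, -0.996, -0.0], [0.001, 0.0, -1.0]]
force: [0.0, -0.2, 0.8]
opening: 0.552
grasp_force: 0.0
```

Call:
servo_tool(
  targets=[
    {"offset":[0,0,0],"dr":[0,0,0]},
    {"offset":[0,0,0],"dr":[0,0,0]},
    {"offset":[0,0,0],"dr":[0,0,0]},
    {"offset":[0,0,0],"dr":[0,0,0]},
    {"offset":[0,0,0],"dr":[0,0,0]},
    {"offset":[0,0,0],"dr":[0,0,0]},
    {"offset":[0,0,0],"dr":[0,0,0]},
    {"offset":[0,0,0],"dr":[0,0,0]},
    {"offset":[0,0,0],"dr":[0,0,0]},
  ],
  gripper=1,
)

```text
time_s: 25.32
position: [0.5137, -0.0074, 0.0918]
tcp_rot: [[0.996, 0.086, -0.001], [0.086, -0.996, 0.003], [-0.0, -0.003, -1.0]]
force: [-0.3, 6.2, 3.1]
opening: 0.141
grasp_force: 30.0
```

Pinched (12.3 mm). I'll pull along tool −x slowly and relieve the small sideways offset.

Call:
servo_tool(
  targets=[
    {"offset":[-0.002,-0.0015,0],"dr":[0,0,0]},
    {"offset":[-0.006,-0.0015,0],"dr":[0,0,0]},
    {"offset":[-0.01,-0.0015,0],"dr":[0,0,0]},
    {"offset":[-0.014,-0.0015,0],"dr":[0,0,0]},
    {"offset":[-0.018,-0.0015,0],"dr":[0,0,0]},
    {"offset":[-0.022,-0.0015,0],"dr":[0,0,0]},
    {"offset":[-0.026,-0.0015,0],"dr":[0,0,0]},
    {"offset":[-0.03,-0.0015,0],"dr":[0,0,0]},
    {"offset":[-0.034,-0.0015,0],"dr":[0,0,0]},
    {"offset":[-0.038,-0.0015,0],"dr":[0,0,0]},
    {"offset":[-0.041,-0.0015,0],"dr":[0,0,0]},
    {"offset":[-0.044,-0.0015,0],"dr":[0,0,0]},
    {"offset":[-0.045,-0.0015,0],"dr":[0,0,0]},
    {"offset":[-0.045,-0.0015,0],"dr":[0,0,0]},
    {"offset":[-0.045,-0.0015,0],"dr":[0,0,0]},
  ],
)

```text
time_s: 26.57
position: [0.4676, -0.0107, 0.0918]
tcp_rot: [[0.996, 0.087, -0.002], [0.087, -0.996, 0.002], [-0.002, -0.002, -1.0]]
force: [-0.8, 6.5, 5.7]
opening: 0.137
grasp_force: 30.0
```

Call:
servo_tool(
  targets=[
    {"offset":[-0.001,0,0],"dr":[0,0,0]},
    {"offset":[-0.002,0,0],"dr":[0,0,0]},
    {"offset":[-0.0025,0,0],"dr":[0,0,0]},
    {"offset":[-0.0025,0,0],"dr":[0,0,0]},
  ],
)

```text
time_s: 26.9
position: [0.4656, -0.0109, 0.0918]
tcp_rot: [[0.996, 0.087, -0.001], [0.087, -0.996, 0.002], [-0.001, -0.002, -1.0]]
force: [0.2, 7.4, 5.8]
opening: 0.133
grasp_force: 30.0
```

Call:
servo_tool(
  targets=[
    {"offset":[-0.0007,0,0],"dr":[0,0,0]},
    {"offset":[-0.0014,0,0],"dr":[0,0,0]},
    {"offset":[-0.002,0,0],"dr":[0,0,0]},
    {"offset":[-0.002,0,0],"dr":[0,0,0]},
  ],
)

```text
time_s: 27.23
position: [0.4655, -0.0109, 0.0918]
tcp_rot: [[0.996, 0.086, 0.003], [0.086, -0.996, 0.002], [0.003, -0.002, -1.0]]
force: [3.8, 9.9, 3.1]
opening: 0.136
grasp_force: 30.0
```

Run:
```python
from h import *
cap('top','topA.png'); print(bot.read_state()['force'])
g=cv2.imread('pics/topA.png',0); print(g[240:300:1,305]); print(g[240:300,336])
g=cv2.imread('pics/top8.png',0); print(g[225:265,305])
```

```text
[ 3.74775541 10.33609301  1.75464572]
[77 78 76 77 77 74 70 66 66 68 66 67 67 69 71 78 84 87 90 88 88 86 85 84
 83 83 83 81 80 81 80 78 78 76 72 70 73 75 74 75 74 74 67 54 45 48 51 53
 58 63 63 63 63 62 62 63 64 63 63 62]
[180 137  75  76  77  80  80  80  81  82  83  84  84  87  86  85  87  89
  88  91  93  93  95  97  96  93  90  89  87  86  86  83  82  82  82  82
  80  78  79  77  76  74  72  69  72  73  75  77  76  76  77  71  53  45
  45  52  80  79  63  63]
[164 135 137 138 137 139 141 143 146 146 146 147 147 145 144 142 139 169
 194 213 227 212 191 191 192 193 176 146 129 129 131 129 129 127 129 128
 127 129 129 131]
```

The stop is reached: no travel on the last 2 mm and force rising. I'll relax 1 mm, let go and lift away.

Call:
servo_tool(
  targets=[
    {"offset":[0.0015,0,0],"dr":[0,0,0]},
    {"offset":[0.0015,0,0],"dr":[0,0,0]},
    {"offset":[0.0015,0,0],"dr":[0,0,0]},
    {"offset":[0.0015,0,0],"dr":[0,0,0]},
    {"offset":[0.0015,0,0],"dr":[0,0,0]},
    {"offset":[0.0015,0,0],"dr":[0,0,0]},
    {"offset":[0.0015,0,0],"dr":[0,0,0]},
    {"offset":[0.0015,0,-0.005],"dr":[0,0,0]},
    {"offset":[0.0015,0,-0.02],"dr":[0,0,0]},
    {"offset":[0.0015,0,-0.045],"dr":[0,0,0]},
    {"offset":[0.0015,0,-0.08],"dr":[0,0,0]},
    {"offset":[0.0015,0,-0.12],"dr":[0,0,0]},
    {"offset":[0.0015,0,-0.15],"dr":[0,0,0]},
    {"offset":[0.0015,0,-0.15],"dr":[0,0,0]},
    {"offset":[0.0015,0,-0.15],"dr":[0,0,0]},
  ],
  gripper=-0.1,
)

```text
time_s: 28.53
position: [0.4673, -0.0122, 0.2436]
tcp_rot: [[0.996, 0.089, 0.005], [0.089, -0.996, -0.001], [0.005, 0.002, -1.0]]
force: [-0.6, 0.4, -1.4]
opening: 0.55
grasp_force: 0.0
```

Run:
```python
from h import *
cap('wrist','wristB.png'); cap('scene','sceneB.png'); s=bot.read_state(); print(s['position'],s['force'],s['opening'],s['qvel'].round(1))
f='wristB.png'; th=np.radians(5); ux=np.array([np.cos(th),np.sin(th),0])
g=cv2.imread('pics/wristB.png',0)
for d in (.088,.095):
    t=np.array([.562,-.0046,.115])-ux*d; print(d,w2pix(f,t+.018*ux),w2pix(f,t-.018*ux))
u=int(w2pix(f,t)[0]); print(u,g[180:270,u])
a=cv2.imread('pics/scene8.png').astype(int)[195:275,440:475];b=cv2.imread('pics/sceneB.png').astype(int)[195:275,440:475]
print('rod change',np.abs(a-b).mean())
```

```text
[ 0.4652756  -0.01170006  0.24094105] [-0.02270533  0.43047189 -0.41423026] 0.5478940411903629 [-0.1  1.5  0.9 -0.   0.1  0. ]
0.088 [313.64713242 203.93375431] [313.54178456 246.77039676]
0.095 [313.62615925 212.46188153] [313.52200425 254.81348171]
313 [197 198 196 196 199 202 202 200 198 198 193 179 145 124 119 116 117 117
 118 116 117 119 118 116 117 120 138 184 221 231 233 234 236 244 250 252
 253 253 253 253 253 253 253 253 253 253 253 253 253 253 253 254 254 254
 254 254 254 254 254 254 254 254 254 254 254 254 254 254 254 254 254 254
 254 255 254 254 254 254 255 255 255 255 255 255 255 252 223 170 145 138]
rod change 11.827857142857143
```

Run:
```python
from h import *
a=cv2.imread('pics/scene8.png');c=viewer.capture('scene')['color'][:,:,::-1].copy()
T=a[198:230,450:472]  # handle patch
r=cv2.matchTemplate(c[185:245,435:490],T,cv2.TM_CCOEFF_NORMED); print(cv2.minMaxLoc(r),'expect loc (15,13)')
s=bot.read_state(); print(s['qvel'].round(2),s['force'],s['time_s'])
print(ticket.hand_in())
```

```text
(-0.486028790473938, 0.9000638127326965, (33, 10), (15, 13)) expect loc (15,13)
[-0.1   0.89  0.23 -0.03 -0.   -0.01] [ 0.04844115 -0.05421364 -0.4340203 ] 28.6833
the job is handed in; nothing more can be done
None
```

The latch was released, the rod is back down in its stand, and the tray was pulled out to its stop and let go; I handed the job in at 28.7 s, but no verdict was shown to me.

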